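# Lay out the craft-shop counter display

## Robot

A 6-joint arm with a two-finger parallel gripper is mounted at the origin on the work surface. World frame = base frame: x ahead of the robot, y to its left, z up, the work surface at z = 0. Lengths are in m, angles in rad, forces in N, time in s.
With the tool pointing down it reaches from about 0.35 to 0.975 m from the base axis. Payload 4.9 kg.
Tool frame: the origin (TCP) lies at the very end of the fingers, on their centre line; the grasp point (between the pads) lies 19 mm behind it (manip.hold_point_z is the distance from the TCP to the grasp point, in m); z points along the fingers, x is the direction in which the jaws open and shut, and the axes are right-handed (so a half turn about z gives the same grasp; the last joint's range is limited). The gripper opens to 85 mm and grips with 20 to 120 N. Pads are 22 mm wide; open, the fingers measure 114 mm over their backs; the gripper's body (76 mm by 85 mm) begins 54 mm behind the grasp point. The pads swing forward as they close: fully open they stand 13 mm farther back than shut.
Start: joints at [1.194, 0.053, 1.613, -0, 1.476, -0.119], TCP at [0.159, 0.604, 0.231] pointing down, gripper open.
Joint ranges: [-3.01, 3.01], [-1.01, 2.22], [0.06, 2.58], [-1.02, 4.17], [0.09, 2.62], [-3.14, 3.14]. Speed limits (rad/s): [2.57, 2.57, 3.14, 3.14, 3.14, 3.14].

## Interface

Orientations are given as a unit quaternion [w, x, y, z].
In Python, from plant import manip gives the robot as it stands.
- The arm moves only by the shell command python3 -m handwheel 'ROWS' [OPENING]. ROWS is JSON, a list of rows, each an object of numbers: "dx", "dy", "dz": the shift along the tool's x, y, z in m; "ax", "ay", "az": the turn, a rotation vector about the tool's x, y, z in rad. In form: [{"dx": .., "dy": .., "dz": .., "ax": .., "ay": .., "az": ..}, ...]. A call has 1 to 5 rows; each row is the pose to reach, as a shift and turn from the pose commanded when the call began, along the tool's axes at that moment; what a row does not reach only later rows make up. A row lasts 1/8 s, in which the tool goes at most 62.5 mm and 10.7 degrees, less where a joint would pass 70% of its speed; a pose out of reach is approached as far as the arm can. A call with a gripper value outside its range is refused whole. OPENING is the closure in counts, from 0 (fully open) to 255 (shut), set as the call begins (- or left out, the last holds). The fingers move at their own pace and stop on an object; the grip force is fixed at half the most. Time passes only in rows, so rows that repeat a pose let the fingers close. It gives the time, the measured TCP pose, the force and the opening at its end, in the units of the state.
- manip.state(): the state, without advancing time (a new reading comes with each control period).
- manip.grab_frame(name): name is "scene" or "top"; returns a dict with "image" (384x512x3 uint8, blue, green, red), "z_map" (384x512 float32, m along the optical axis (not along the pixel's ray), 0 where there is no reading), "K" (3x3 intrinsics, pixels), "xyz" and "rotation" of the camera in the world. Camera axes: x right, y up, looking along -z (the intrinsics and any distortion apply to the point x, -y, -z); pixel columns grow to the right and rows downward; lengths in m; the calibration is good to about 2 mm. A picture is of the moment at which its call begins.
- manip.job_done(): hands the job in, once; it reports no verdict.
The state is a dict: "time": time; "joint_pos": joint angles; "joint_vel": joint speeds; "joint_efforts": joint torques, N m; "tool_pos": TCP position; "tool_rot": TCP orientation; "contact_force": force on the tool from outside, world axes, zero at the start; "ft_torque": the same for the moment, N m; "gripper_width": opening from 0.0 (shut) to 1.0 (fully open).
Only numpy, scipy, OpenCV 4.12 (cv2) and the standard library are available. Lean on these libraries where they do the work, as an engineer would, in place of code of your own. Each camera call takes 0.05 s, during which the arm holds its last target.

## Task

Lay out the display on the grey board: the cardboard kit box on the board midway between the white riser and the dark riser, its long side running from one riser towards the other, with the red pin tin centred on top of it; the button jar centred on top of the white riser; and the wooden needle case standing on the board directly behind the dark riser, on its side away from the robot. Everything must stand upright and be let go, and the pen pot, glue bottle and blue dish must be left where they are.

Things in the scene. Friction and masses are not known exactly. Their poses are not given: they have to be found in the camera images.
- kit_center (a point): Cardboard craft-kit box with a green band round its middle, loose, 54 (its x) by 84 (its y) by 40 mm high, about 0.12 kg. The point is its centre, 20 mm above its underside; z up. Grip it across its 54 mm side.
- tin_center (a point): Round red pin tin, closed, loose, 46 mm diameter, 26 mm high, about 0.07 kg. The point is its centre, 13 mm above its underside; z up.
- jar_center (a point): Round clear-glass jar of coloured buttons with a yellow lid, closed, loose, 52 mm diameter (lid 48 mm, from 48 mm up), 62 mm high, about 0.14 kg. The point is its centre, 31 mm above its underside; z up.
- case_center (a point): Upright round wooden needle case with a black cap, loose, 32 mm diameter, 70 mm high, about 0.06 kg. The point is its centre, 35 mm above its underside; z up.
- board: Flat grey display board, fixed, 240 (x) by 300 (y) by 10 mm thick. Origin at the centre of its underside, on the counter; x points away from the robot (to within 0.25 rad), y along the row of the two risers, which stand on it 100 mm either side of its centre, so the board's centre is the point midway between them.
- white_riser: White square block, fixed on the board, 60 by 60 by 40 mm high. Origin at the centre of its underside (10 mm above the counter); axes parallel to the board's. At some starts it is at the left end of the row, at others at the right.
- dark_riser: Dark-brown wooden square block, fixed on the board at the other end of the row, 60 by 60 by 40 mm high. Origin at the centre of its underside (10 mm above the counter); axes parallel to the board's: its x points away from the robot, so behind it is its +x side, where about 90 mm of board lie free.
- pen_pot_center (a point): Bystander: empty terracotta pen pot, loose, 72 mm across the rim, 90 mm high. The point is its centre, 45 mm above its underside. Leave it alone.
- glue_center (a point): Bystander: white plastic glue bottle with an orange cap, loose, 44 mm diameter, 105 mm high. The point is its centre, half-way up. Leave it alone.
- dish_center (a point): Bystander: small blue ceramic dish, loose, 90 mm across, 30 mm high. The point is its centre, 15 mm above its underside. Leave it alone.
Mind the look-alikes: they are no part of the job. Leave any turquoise look-alike of the part that bears jar_center alone.

How it is judged:
At the end, for the whole second after the job is handed in: Kit box on the board within 15 mm of midway between the risers, long side within 0.2 rad of their row; tin on the box and jar on the white riser, centred within 13 mm; needle case on the board 46-112 mm behind the dark riser's centre, 15 mm sideways; all upright (0.1 rad), released, at rest (x of kit_center in the frame of board between -0.015 and 0.015 m and y of kit_center in the frame of board between -0.015 and 0.015 m and z of kit_center in the frame of board between 0.026 and 0.034 m and angle between the y axis of kit_center and the y axis of board, either way round below 0.2 rad and horizontal distance between tin_center and kit_center below 0.013 m and z of tin_center in the frame of kit_center between 0.029 and 0.037 m and horizontal distance between jar_center and white_riser below 0.013 m and z of jar_center in the frame of white_riser between 0.067 and 0.075 m and x of case_center in the frame of dark_riser between 0.046 and 0.112 m and y of case_center in the frame of dark_riser between -0.015 and 0.015 m and z of case_center in the frame of dark_riser between 0.031 and 0.039 m and angle between each of kit_center, tin_center, jar_center, case_center's own z axis and vertical below 0.1 rad and linear speed of each of kit, tin, jar, case below 0.02 m/s and angular speed of each of kit, tin, jar, case below 0.2 rad/s); the robot touches nothing.
It fails at once if the pen pot is disturbed (moved more than 20 mm or tipped) (distance of pen_pot_center from where it was at the start of the episode above 0.02 m or angle between pen_pot_center's own z axis and vertical above 0.3 rad).
It fails at once if the glue bottle is disturbed (moved more than 20 mm or tipped) (distance of glue_center from where it was at the start of the episode above 0.02 m or angle between glue_center's own z axis and vertical above 0.3 rad).
It fails at once if the blue dish is disturbed (moved more than 20 mm or tipped) (distance of dish_center from where it was at the start of the episode above 0.02 m or angle between dish_center's own z axis and vertical above 0.3 rad).
It also fails if it takes over 106 s, if anything falls off the work surface, if the arm or the gripper's body presses on something with over 40 N, if the wrist force passes 120 N, or if a joint passes its speed limit or range.

## Working session

There is one attempt and no reset: what is moved stays moved. The work goes in short steps, Python scripts to look and compute and a shell command to move; the robot and the scene stay as the last step left them, time stands still between calls to the robot, and variables do not carry over. Pictures are saved under pics/ and viewed, and the job is handed in when it is done.

```bash
ls; mkdir -p pics; python3 - <<'E'
from plant import manip
import cv2
s=manip.state();print(s['time'],s['tool_pos'],s['tool_rot'],s['gripper_width'])
for n in("top","scene"):
    f=manip.grab_frame(n);cv2.imwrite(f"pics/{n}0.png",f["image"]);print(n,f["K"],f["xyz"],f["rotation"],[k for k in f])
E
```

```text
pics
0.0 [0.15912062 0.60374718 0.23006459] [ 5.45636401e-04  7.92135332e-01  6.10344604e-01 -8.84646700e-04] 0.9975087562407717
top [[432.15569874   0.         251.53554131]
 [  0.         432.15569874 188.78597813]
 [  0.           0.           1.        ]] [0.33960618 0.02657452 1.2666535 ] [-0.69633728 -0.07045942  0.06449165  0.71133023] ['image', 'z_map', 'K', 'xyz', 'rotation']
scene [[347.93311697   0.         258.8811323 ]
 [  0.         347.93311697 196.2110475 ]
 [  0.           0.           1.        ]] [1.12757461 0.06769123 0.85228587] [0.66136492 0.21147848 0.21746015 0.68599153] ['image', 'z_map', 'K', 'xyz', 'rotation']
```

View pics/top0.png

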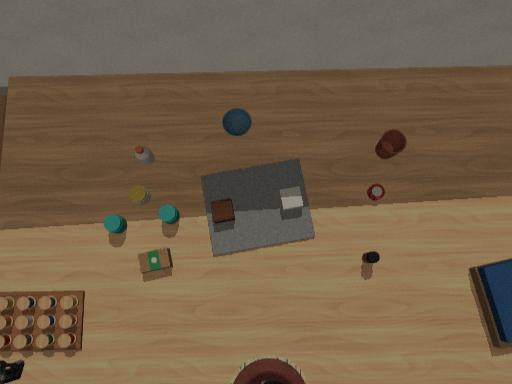

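View pics/scene0.png

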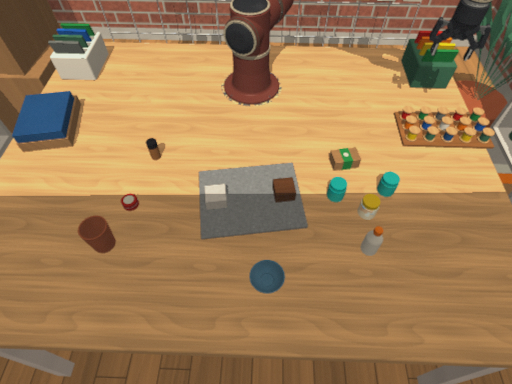

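The top view has the robot at the bottom. The dark riser is at about (223,211), the white one at (291,199), the kit at (155,260), the tin at (376,192) and the case at (371,257). The yellow-lid jar at (138,194) sits between two turquoise look-alikes. Next I'll measure these points.

```bash
cat > h.py <<'E'
import numpy as np,cv2
from plant import manip
from scipy.spatial.transform import Rotation as R
def cloud(n):
    f=manip.grab_frame(n);K=f["K"];z=f["z_map"]
    v,u=np.mgrid[:384,:512]
    p=np.stack([(u-K[0,2])/K[0,0]*z,-(v-K[1,2])/K[1,1]*z,-z],-1)
    q=f["rotation"];r=R.from_quat([q[1],q[2],q[3],q[0]]).as_matrix()
    P=p@r.T+f["xyz"];P[z==0]=np.nan
    return f["image"],cv2.cvtColor(f["image"],cv2.COLOR_BGR2HSV),P,f,r
def ray(f,r,u,v,zp):
    K=f["K"];d=r@np.array([(u-K[0,2])/K[0,0],-(v-K[1,2])/K[1,1],-1]);return f["xyz"]+d*(zp-f["xyz"][2])/d[2]
# top-surface estimate: points inside world window & height band
def top(P,c,rad,zlo,zhi):
    with np.errstate(invalid='ignore'):
        m=(np.hypot(P[...,0]-c[0],P[...,1]-c[1])<rad)&(P[...,2]>zlo)&(P[...,2]<zhi)
    return m
E
python3 - <<'E'
from h import *
np.set_printoptions(precision=4,suppress=True)
for n in("top",):
    I,H,P,f,r=cloud(n)
    print("table z",np.nanmedian(P[285:330,150:230,2]))
    for nm,(u,v),(lo,hi),rad in [("board",(258,230),(.004,.02),.22),("dark",(223,211),(.042,.058),.06),("white",(291,199),(.042,.058),.06),("kit",(155,260),(.032,.048),.07),("tin",(376,192),(.018,.034),.04),("jar",(139,194),(.054,.07),.035),("case",(372,257),(.062,.078),.03),("glue",(140,150),(.03,.12),.05),("pot",(391,144),(.05,.1),.07),("dish",(237,122),(.01,.04),.07),("tq1",(115,224),(.03,.08),.04),("tq2",(168,214),(.03,.08),.04)]:
        c=P[v,u]
        m=top(P,c,rad,lo,hi);q=P[m]
        (cx,cy),(w,h),a=cv2.minAreaRect((q[:,:2]*1000).astype(np.float32))
        print(nm,"pix",c,"n",m.sum(),"z",np.median(q[:,2]),"rect",round(cx,1),round(cy,1),round(w,1),round(h,1),round(a,1),"mean",q.mean(0))
E
```

```text
table z 0.00020101452491405603
board pix [0.4606 0.0184 0.0078] n 7799 z 0.010011229945728006 rect 461.0 19.3 435.6 434.3 26.5 mean [0.5152 0.0208 0.0099]
dark pix [0.5128 0.1169 0.0489] n 443 z 0.05012380793729965 rect 517.0 119.5 60.5 59.6 8.8 mean [0.5167 0.1193 0.05  ]
white pix [ 0.5435 -0.0777  0.0465] n 439 z 0.05016734563232239 rect 549.0 -77.5 61.1 60.2 9.7 mean [ 0.5484 -0.0772  0.0502]
kit pix [0.3793 0.3087 0.0446] n 590 z 0.04016081050944165 rect 381.1 313.5 54.8 84.2 11.8 mean [0.3809 0.3131 0.0401]
tin pix [ 0.5613 -0.3261  0.0307] n 201 z 0.026747637479842323 rect 565.5 -328.5 44.0 44.4 25.0 mean [ 0.5649 -0.328   0.0266]
jar pix [0.5648 0.3542 0.0626] n 226 z 0.062264266897327 rect 568.3 359.2 47.0 45.7 41.0 mean [0.5683 0.3596 0.0621]
case pix [ 0.3744 -0.2909  0.0685] n 121 z 0.07043648103926281 rect 375.7 -294.0 31.7 30.0 87.7 mean [ 0.3757 -0.2932  0.0703]
glue pix [0.6819 0.3435 0.1047] n 243 z 0.07334087546008639 rect 682.3 345.8 34.6 43.8 32.0 mean [0.6804 0.3428 0.0735]
pot pix [ 0.7123 -0.3896  0.0051] n 362 z 0.07862630142239158 rect 696.0 -369.4 69.3 71.8 43.3 mean [ 0.6988 -0.3711  0.0764]
dish pix [0.7923 0.075  0.008 ] n 493 z 0.019988600980709537 rect 786.9 75.9 88.2 86.4 72.2 mean [0.7916 0.0768 0.021 ]
tq1 pix [0.4806 0.4187 0.0637] n 300 z 0.06100100782768947 rect 485.7 427.9 49.9 47.6 3.3 mean [0.4846 0.4249 0.0579]
tq2 pix [0.5061 0.2712 0.0601] n 280 z 0.06119607464049892 rect 509.9 273.1 48.9 48.1 12.9 mean [0.5088 0.2716 0.0588]
```

Measured sizes and heights match the ones given: risers 60 mm, 199.6 mm apart, and kit 54.8×84.2 mm. That puts the board centre at (0.533, 0.021) with a yaw of 9.2°. I'll start with the kit.

```bash
cat > go.py <<'E'
import sys
from h import *
x,y,z,yaw=map(float,sys.argv[1:5])
s=manip.state();q=s['tool_rot'];r=R.from_quat([q[1],q[2],q[3],q[0]])
a=np.radians(yaw)
if np.cos(a-np.arctan2(*r.as_matrix()[[1,0],0]))<0:a+=np.pi
t=R.from_matrix(np.array([[np.cos(a),np.sin(a),0],[np.sin(a),-np.cos(a),0],[0,0,-1]]))
d=r.inv().apply(np.array([x,y,z])-s['tool_pos']);w=(r.inv()*t).as_rotvec()
print("d",np.round(d,4),"a",np.round(w,3),"at",np.round(s['tool_pos'],4),"t",round(s['time'],2),"w",round(s['gripper_width'],3),"F",np.round(s['contact_force'],1))
E
python3 go.py .381 .3135 .10 11.8
```

```text
d [-0.224   0.2886  0.1306] a [1.000e-03 2.000e-03 1.107e+00] at [0.1591 0.6039 0.2303] t 0.15 w 1.0 F [ 0.4 -0.5 -0.1]
```

```bash
python3 -m handwheel '[{"dx":-0.224,"dy":0.2886,"dz":0.07,"az":1.107},{"dx":-0.224,"dy":0.2886,"dz":0.07,"az":1.107},{"dx":-0.224,"dy":0.2886,"dz":0.07,"az":1.107},{"dx":-0.224,"dy":0.2886,"dz":0.07,"az":1.107},{"dx":-0.224,"dy":0.2886,"dz":0.07,"az":1.107}]' 0; python3 go.py .381 .3135 .07 11.8
```

```text
d [-0.224   0.2886  0.1606] a [1.000e-03 2.000e-03 1.107e+00] at [0.1591 0.6039 0.2303] t 0.15 w 1.0 F [ 0.4 -0.5 -0.1]invalid input at $[0]: expected keys dx, dy, dz, ax, ay, az
```

All six keys are required in each row.

```bash
python3 -m handwheel '[{"dx":-0.224,"dy":0.2886,"dz":0.07,"ax":0,"ay":0,"az":1.107},{"dx":-0.224,"dy":0.2886,"dz":0.07,"ax":0,"ay":0,"az":1.107},{"dx":-0.224,"dy":0.2886,"dz":0.07,"ax":0,"ay":0,"az":1.107},{"dx":-0.224,"dy":0.2886,"dz":0.07,"ax":0,"ay":0,"az":1.107},{"dx":-0.224,"dy":0.2886,"dz":0.07,"ax":0,"ay":0,"az":1.107}]' 0; python3 go.py .381 .3135 .07 11.8
```

```text
time: 0.78
tool_pos: [0.3465, 0.3588, 0.172]
tool_rot: [-0.0, 0.983, 0.184, 0.0]
contact_force: [1.4, 0.7, -1.4]
gripper_width: 1.003
d [0.0158 0.0547 0.102 ] a [-0.    -0.     0.164] at [0.3465 0.3588 0.172 ] t 0.78 w 1.003 F [ 1.4  0.7 -1.4]
```

```bash
python3 -m handwheel '[{"dx":0.0158,"dy":0.0547,"dz":0.08,"ax":0,"ay":0,"az":0.164},{"dx":0.0158,"dy":0.0547,"dz":0.08,"ax":0,"ay":0,"az":0.164},{"dx":0.0158,"dy":0.0547,"dz":0.08,"ax":0,"ay":0,"az":0.164},{"dx":0.0158,"dy":0.0547,"dz":0.08,"ax":0,"ay":0,"az":0.164}]' 0; python3 go.py .381 .3135 .008 11.8
```

```text
time: 1.27
tool_pos: [0.3809, 0.3163, 0.0937]
tool_rot: [-0.0, 0.994, 0.106, 0.001]
contact_force: [-1.3, 0.6, -0.1]
gripper_width: 0.999
d [-0.0006  0.0028  0.0857] a [-0.001 -0.001  0.006] at [0.3809 0.3163 0.0937] t 1.27 w 0.999 F [-1.3  0.6 -0.1]
```

```bash
python3 -m handwheel '[{"dx":-0.0006,"dy":0.0028,"dz":0.03,"ax":0,"ay":0,"az":0.006},{"dx":-0.0006,"dy":0.0028,"dz":0.06,"ax":0,"ay":0,"az":0.006},{"dx":-0.0006,"dy":0.0028,"dz":0.08,"ax":0,"ay":0,"az":0.006},{"dx":-0.0006,"dy":0.0028,"dz":0.085,"ax":0,"ay":0,"az":0.006},{"dx":-0.0006,"dy":0.0028,"dz":0.085,"ax":0,"ay":0,"az":0.006}]' 0; python3 go.py .381 .3135 .008 11.8
python3 -m handwheel '[{"dx":0,"dy":0,"dz":0,"ax":0,"ay":0,"az":0},{"dx":0,"dy":0,"dz":0,"ax":0,"ay":0,"az":0},{"dx":0,"dy":0,"dz":0,"ax":0,"ay":0,"az":0},{"dx":0,"dy":0,"dz":0,"ax":0,"ay":0,"az":0},{"dx":0,"dy":0,"dz":0,"ax":0,"ay":0,"az":0}]' 255;  python3 go.py .381 .3135 .008 11.8
```

```text
time: 1.9
tool_pos: [0.3812, 0.3137, 0.0088]
tool_rot: [-0.0, 0.995, 0.103, 0.001]
contact_force: [0.8, -0.7, 1.1]
gripper_width: 1.001
d [-0.0002  0.0002  0.0008] a [-0.001 -0.002  0.001] at [0.3812 0.3137 0.0088] t 1.9 w 1.001 F [ 0.8 -0.7  1.1]
time: 2.52
tool_pos: [0.3817, 0.3133, 0.0089]
tool_rot: [-0.001, 0.995, 0.103, 0.001]
contact_force: [-0.4, -0.0, 5.3]
gripper_width: 0.619
d [-0.0006 -0.0003  0.0009] a [-0.001 -0.002 -0.   ] at [0.3817 0.3133 0.0089] t 2.52 w 0.619 F [-0.4 -0.   5.3]
```

```bash
python3 -m handwheel '[{"dx":0,"dy":0,"dz":0,"ax":0,"ay":0,"az":0},{"dx":0,"dy":0,"dz":-0.03,"ax":0,"ay":0,"az":0},{"dx":0,"dy":0,"dz":-0.08,"ax":0,"ay":0,"az":0},{"dx":0,"dy":0,"dz":-0.12,"ax":0,"ay":0,"az":0},{"dx":0,"dy":0,"dz":-0.12,"ax":0,"ay":0,"az":0}]' 255;  python3 go.py .533 .021 .12 9.2
```

```text
time: 3.15
tool_pos: [0.3827, 0.3139, 0.1315]
tool_rot: [-0.002, 0.995, 0.103, 0.004]
contact_force: [0.5, 0.0, -0.9]
gripper_width: 0.624
d [0.0873 0.3174 0.0113] a [-0.003 -0.007  0.045] at [0.3827 0.3139 0.1315] t 3.15 w 0.624 F [ 0.5  0.  -0.9]
```

```bash
python3 -m handwheel '[{"dx":0.013,"dy":0.048,"dz":0,"ax":0,"ay":0,"az":0.01},{"dx":0.028,"dy":0.103,"dz":0,"ax":0,"ay":0,"az":0.02},{"dx":0.043,"dy":0.16,"dz":0,"ax":0,"ay":0,"az":0.03},{"dx":0.058,"dy":0.214,"dz":0,"ax":0,"ay":0,"az":0.04},{"dx":0.072,"dy":0.265,"dz":0,"ax":0,"ay":0,"az":0.045}]' 255
python3 -m handwheel '[{"dx":0.0153,"dy":0.052,"dz":0,"ax":0,"ay":0,"az":0},{"dx":0.0153,"dy":0.052,"dz":0,"ax":0,"ay":0,"az":0},{"dx":0.0153,"dy":0.052,"dz":0,"ax":0,"ay":0,"az":0}]' 255;  python3 go.py .533 .021 .02 9.2
python3 - <<'E'
from h import *
cv2.imwrite("pics/s1.png",cloud("scene")[0])
I,H,P,f,r=cloud("top");cv2.imwrite("pics/t1.png",I)
E
```

```text
time: 3.78
tool_pos: [0.5044, 0.066, 0.1253]
tool_rot: [-0.0, 0.997, 0.08, -0.002]
contact_force: [0.7, 0.7, -0.8]
gripper_width: 0.625
time: 4.15
tool_pos: [0.5272, 0.0192, 0.1256]
tool_rot: [-0.001, 0.997, 0.08, -0.002]
contact_force: [0.4, -0.3, -1.2]
gripper_width: 0.622
d [ 0.0063 -0.0007  0.1056] a [-0.001  0.003 -0.001] at [0.5272 0.0192 0.1256] t 4.15 w 0.622 F [ 0.4 -0.3 -1.2]
```

View pics/s1.png

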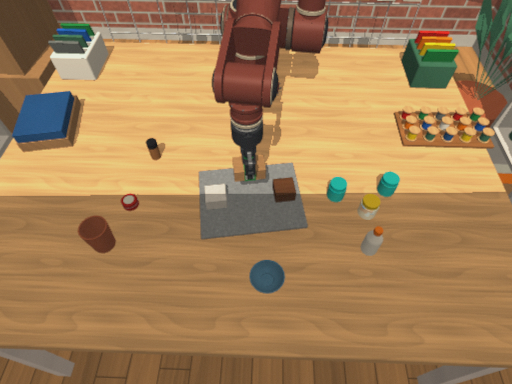

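The scene view shows the box held level above the board at about (250,165). Lowering it in stages.

```bash
python3 -m handwheel '[{"dx":0.0063,"dy":-0.0007,"dz":0.02,"ax":0,"ay":0.003,"az":0},{"dx":0.0063,"dy":-0.0007,"dz":0.05,"ax":0,"ay":0.003,"az":0},{"dx":0.0063,"dy":-0.0007,"dz":0.075,"ax":0,"ay":0.003,"az":0},{"dx":0.0063,"dy":-0.0007,"dz":0.09,"ax":0,"ay":0.003,"az":0},{"dx":0.0063,"dy":-0.0007,"dz":0.09,"ax":0,"ay":0.003,"az":0}]' 255
python3 go.py .533 .021 .0195 9.2
```

```text
time: 4.88
tool_pos: [0.5334, 0.0215, 0.0362]
tool_rot: [-0.0, 0.997, 0.081, 0.0]
contact_force: [-0.1, 0.2, -0.6]
gripper_width: 0.622
d [-0.0005  0.0004  0.0167] a [-0.001 -0.     0.001] at [0.5334 0.0215 0.0362] t 4.88 w 0.622 F [-0.1  0.2 -0.6]
```

```bash
python3 -m handwheel '[{"dx":-0.0005,"dy":0.0004,"dz":0.006,"ax":0,"ay":0,"az":0},{"dx":-0.0005,"dy":0.0004,"dz":0.012,"ax":0,"ay":0,"az":0},{"dx":-0.0005,"dy":0.0004,"dz":0.015,"ax":0,"ay":0,"az":0},{"dx":-0.0005,"dy":0.0004,"dz":0.0165,"ax":0,"ay":0,"az":0},{"dx":-0.0005,"dy":0.0004,"dz":0.0165,"ax":0,"ay":0,"az":0}]' 255
python3 go.py .533 .021 .0195 9.2
```

```text
time: 5.5
tool_pos: [0.5343, 0.0202, 0.021]
tool_rot: [-0.0, 0.997, 0.08, 0.001]
contact_force: [-0.1, -0.9, -0.3]
gripper_width: 0.62
d [-0.0011 -0.001   0.0015] a [-0.    -0.003 -0.   ] at [0.5343 0.0202 0.021 ] t 5.5 w 0.62 F [-0.1 -0.9 -0.3]
```

```bash
python3 -m handwheel '[{"dx":-0.001,"dy":-0.0005,"dz":0.001,"ax":0,"ay":0,"az":0},{"dx":-0.001,"dy":-0.0005,"dz":0.002,"ax":0,"ay":0,"az":0},{"dx":-0.001,"dy":-0.0005,"dz":0.002,"ax":0,"ay":0,"az":0}]' 255
python3 -m handwheel '[{"dx":0,"dy":0,"dz":0,"ax":0,"ay":0,"az":0},{"dx":0,"dy":0,"dz":0,"ax":0,"ay":0,"az":0},{"dx":0,"dy":0,"dz":0,"ax":0,"ay":0,"az":0},{"dx":0,"dy":0,"dz":0,"ax":0,"ay":0,"az":0}]' 0
python3 -m handwheel '[{"dx":0,"dy":0,"dz":-0.02,"ax":0,"ay":0,"az":0},{"dx":0,"dy":0,"dz":-0.06,"ax":0,"ay":0,"az":0},{"dx":0,"dy":0,"dz":-0.1,"ax":0,"ay":0,"az":0},{"dx":0,"dy":0,"dz":-0.12,"ax":0,"ay":0,"az":0},{"dx":0,"dy":0,"dz":-0.12,"ax":0,"ay":0,"az":0}]' 0
python3 go.py .5655 -.3285 .12 90
```

```text
time: 5.88
tool_pos: [0.5332, 0.0205, 0.019]
tool_rot: [-0.0, 0.997, 0.08, 0.002]
contact_force: [-0.5, 0.8, -0.7]
gripper_width: 0.621
time: 6.38
tool_pos: [0.5332, 0.0205, 0.019]
tool_rot: [-0.0, 0.997, 0.08, 0.002]
contact_force: [-0.1, -0.2, -0.4]
gripper_width: 0.999
time: 7.0
tool_pos: [0.5339, 0.0204, 0.1404]
tool_rot: [0.0, 0.997, 0.08, 0.003]
contact_force: [0.6, -0.2, -0.3]
gripper_width: 0.998
d [-0.0246  0.3494  0.0206] a [ 0.005 -0.004 -1.41 ] at [0.5339 0.0204 0.1404] t 7.0 w 0.998 F [ 0.6 -0.2 -0.3]
```

```bash
python3 go.py .5655 -.3285 .08 -45;python3 -m handwheel '[{"dx":-0.0246,"dy":0.3494,"dz":0.02,"ax":0.005,"ay":-0.004,"az":0.947},{"dx":-0.0246,"dy":0.3494,"dz":0.02,"ax":0.005,"ay":-0.004,"az":0.947},{"dx":-0.0246,"dy":0.3494,"dz":0.02,"ax":0.005,"ay":-0.004,"az":0.947},{"dx":-0.0246,"dy":0.3494,"dz":0.02,"ax":0.005,"ay":-0.004,"az":0.947},{"dx":-0.0246,"dy":0.3494,"dz":0.02,"ax":0.005,"ay":-0.004,"az":0.947}]' 0; python3 go.py .5655 -.3285 .08 -45
python3 - <<'E'
from h import *
I,H,P,f,r=cloud("top")
m=top(P,(.533,.021),.06,.042,.06);q=P[m];print("kit",m.sum(),np.median(q[:,2]),cv2.minAreaRect((q[:,:2]*1000).astype(np.float32)))
E
```

```text
d [-0.0249  0.3494  0.0606] a [-0.002 -0.006  0.946] at [0.5339 0.0204 0.1404] t 7.0 w 0.998 F [ 0.6 -0.2 -0.3]
time: 7.62
tool_pos: [0.5597, -0.2914, 0.118]
tool_rot: [-0.004, 0.924, -0.382, -0.003]
contact_force: [1.2, 1.0, 0.9]
gripper_width: 1.0
d [0.0306 0.0223 0.0376] a [-0.004  0.008  0.002] at [ 0.5597 -0.2914  0.118 ] t 7.62 w 1.0 F [1.2 1.  0.9]
kit 560 0.05052020062430629 ((532.8101196289062, 21.10299301147461), (54.824363708496094, 83.73883819580078), 9.215036392211914)
```

The kit is placed at (0.5328, 0.0211) with a yaw of 9.2°, right on target. Next is the tin.

```bash
python3 -m handwheel '[{"dx":0.0306,"dy":0.0223,"dz":0.037,"ax":-0.004,"ay":0.008,"az":0},{"dx":0.0306,"dy":0.0223,"dz":0.037,"ax":-0.004,"ay":0.008,"az":0},{"dx":0.0306,"dy":0.0223,"dz":0.037,"ax":-0.004,"ay":0.008,"az":0},{"dx":0.0306,"dy":0.0223,"dz":0.037,"ax":-0.004,"ay":0.008,"az":0}]' 0;python3 go.py .5655 -.3285 .003 -45
```

```text
time: 8.18
tool_pos: [0.5678, -0.3265, 0.0848]
tool_rot: [0.0, 0.926, -0.378, 0.003]
contact_force: [0.4, 0.1, 0.6]
gripper_width: 0.998
d [-0.0007  0.0031  0.0818] a [-0.001 -0.005  0.01 ] at [ 0.5678 -0.3265  0.0848] t 8.18 w 0.998 F [0.4 0.1 0.6]
```

```bash
python3 -m handwheel '[{"dx":-0.0007,"dy":0.003,"dz":0.03,"ax":0,"ay":-0.005,"az":0.01},{"dx":-0.0007,"dy":0.003,"dz":0.055,"ax":0,"ay":-0.005,"az":0.01},{"dx":-0.0007,"dy":0.003,"dz":0.07,"ax":0,"ay":-0.005,"az":0.01},{"dx":-0.0007,"dy":0.003,"dz":0.078,"ax":0,"ay":-0.005,"az":0.01},{"dx":-0.0007,"dy":0.003,"dz":0.078,"ax":0,"ay":-0.005,"az":0.01}]' 0;python3 go.py .5655 -.3285 .003 -45
```

```text
time: 8.8
tool_pos: [0.5651, -0.329, 0.0061]
tool_rot: [-0.001, 0.924, -0.383, -0.0]
contact_force: [-0.2, -1.1, 0.1]
gripper_width: 0.997
d [-0.0001 -0.0006  0.0031] a [-0.001  0.001 -0.001] at [ 0.5651 -0.329   0.0061] t 8.8 w 0.997 F [-0.2 -1.1  0.1]
```

```bash
python3 -m handwheel '[{"dx":0,"dy":-0.0006,"dz":0.003,"ax":0,"ay":0,"az":0},{"dx":0,"dy":-0.0006,"dz":0.003,"ax":0,"ay":0,"az":0}]' 0
python3 -m handwheel '[{"dx":0,"dy":0,"dz":0,"ax":0,"ay":0,"az":0},{"dx":0,"dy":0,"dz":0,"ax":0,"ay":0,"az":0},{"dx":0,"dy":0,"dz":0,"ax":0,"ay":0,"az":0},{"dx":0,"dy":0,"dz":0,"ax":0,"ay":0,"az":0},{"dx":0,"dy":0,"dz":0,"ax":0,"ay":0,"az":0}]' 255
python3 go.py .5655 -.3285 .003 -45
python3 -m handwheel '[{"dx":0,"dy":0,"dz":-0.01,"ax":0,"ay":0,"az":0},{"dx":0,"dy":0,"dz":-0.04,"ax":0,"ay":0,"az":0},{"dx":0,"dy":0,"dz":-0.09,"ax":0,"ay":0,"az":0},{"dx":0,"dy":0,"dz":-0.12,"ax":0,"ay":0,"az":0},{"dx":0,"dy":0,"dz":-0.12,"ax":0,"ay":0,"az":0}]' 255
python3 go.py .533 .021 .12 -45
```

```text
time: 9.05
tool_pos: [0.5657, -0.329, 0.0035]
tool_rot: [-0.0, 0.924, -0.383, 0.0]
contact_force: [-0.1, 0.0, -0.0]
gripper_width: 1.001
time: 9.68
tool_pos: [0.5658, -0.3292, 0.0036]
tool_rot: [-0.0, 0.924, -0.383, 0.0]
contact_force: [-0.6, -0.5, 3.6]
gripper_width: 0.517
d [-0.0007 -0.0002  0.0006] a [-0.001 -0.001 -0.002] at [ 0.5658 -0.3292  0.0036] t 9.68 w 0.517 F [-0.6 -0.5  3.6]
time: 10.3
tool_pos: [0.5669, -0.33, 0.1266]
tool_rot: [0.0, 0.924, -0.383, 0.003]
contact_force: [0.1, 0.6, 0.0]
gripper_width: 0.515
d [-0.2725 -0.2238  0.0055] a [-0.002 -0.005 -0.001] at [ 0.5669 -0.33    0.1266] t 10.3 w 0.515 F [0.1 0.6 0. ]
```

```bash
python3 -m handwheel '[{"dx":-0.036,"dy":-0.03,"dz":0,"ax":0,"ay":0,"az":0},{"dx":-0.08,"dy":-0.066,"dz":0,"ax":0,"ay":0,"az":0},{"dx":-0.125,"dy":-0.103,"dz":0,"ax":0,"ay":0,"az":0},{"dx":-0.17,"dy":-0.14,"dz":0,"ax":0,"ay":0,"az":0},{"dx":-0.21,"dy":-0.172,"dz":0,"ax":0,"ay":0,"az":0}]' 255
python3 -m handwheel '[{"dx":-0.03,"dy":-0.025,"dz":0,"ax":0,"ay":0,"az":0},{"dx":-0.052,"dy":-0.043,"dz":0,"ax":0,"ay":0,"az":0},{"dx":-0.06,"dy":-0.05,"dz":0,"ax":0,"ay":0,"az":0},{"dx":-0.06,"dy":-0.05,"dz":0,"ax":0,"ay":0,"az":0}]' 255
python3 go.py .533 .021 .055 -45
```

```text
time: 10.92
tool_pos: [0.5368, -0.0564, 0.1206]
tool_rot: [-0.0, 0.924, -0.383, -0.002]
contact_force: [0.2, 1.0, -0.8]
gripper_width: 0.515
time: 11.42
tool_pos: [0.5312, 0.0192, 0.122]
tool_rot: [-0.0, 0.924, -0.383, -0.001]
contact_force: [0.5, -0.2, -0.6]
gripper_width: 0.515
d [ 0.0001 -0.0026  0.067 ] a [ 0.001  0.002 -0.001] at [0.5312 0.0192 0.122 ] t 11.43 w 0.515 F [ 0.5 -0.2 -0.6]
```

```bash
python3 -m handwheel '[{"dx":0,"dy":-0.0026,"dz":0.02,"ax":0,"ay":0,"az":0},{"dx":0,"dy":-0.0026,"dz":0.042,"ax":0,"ay":0,"az":0},{"dx":0,"dy":-0.0026,"dz":0.055,"ax":0,"ay":0,"az":0},{"dx":0,"dy":-0.0026,"dz":0.06,"ax":0,"ay":0,"az":0},{"dx":0,"dy":-0.0026,"dz":0.06,"ax":0,"ay":0,"az":0}]' 255
python3 go.py .533 .021 .0535 -45
```

```text
time: 12.05
tool_pos: [0.5337, 0.0207, 0.063]
tool_rot: [-0.001, 0.923, -0.384, -0.0]
contact_force: [0.3, -0.4, -1.9]
gripper_width: 0.513
d [-0.0007  0.0003  0.0095] a [-0.001  0.001 -0.002] at [0.5337 0.0207 0.063 ] t 12.05 w 0.513 F [ 0.3 -0.4 -1.9]
```

```bash
python3 -m handwheel '[{"dx":-0.0007,"dy":0,"dz":0.004,"ax":0,"ay":0,"az":0},{"dx":-0.0007,"dy":0,"dz":0.007,"ax":0,"ay":0,"az":0},{"dx":-0.0007,"dy":0,"dz":0.0095,"ax":0,"ay":0,"az":0},{"dx":-0.0007,"dy":0,"dz":0.0095,"ax":0,"ay":0,"az":0}]' 255
python3 go.py .533 .021 .0535 -45
```

```text
time: 12.55
tool_pos: [0.5332, 0.0215, 0.0537]
tool_rot: [-0.001, 0.924, -0.383, -0.0]
contact_force: [-0.5, 0.3, -0.5]
gripper_width: 0.515
d [0.0002 0.0005 0.0002] a [-0.001  0.001 -0.002] at [0.5332 0.0215 0.0537] t 12.55 w 0.515 F [-0.5  0.3 -0.5]
```

```bash
python3 -m handwheel '[{"dx":0,"dy":0,"dz":0,"ax":0,"ay":0,"az":0},{"dx":0,"dy":0,"dz":0,"ax":0,"ay":0,"az":0},{"dx":0,"dy":0,"dz":0,"ax":0,"ay":0,"az":0},{"dx":0,"dy":0,"dz":0,"ax":0,"ay":0,"az":0}]' 0
python3 -m handwheel '[{"dx":0,"dy":0,"dz":-0.02,"ax":0,"ay":0,"az":0},{"dx":0,"dy":0,"dz":-0.06,"ax":0,"ay":0,"az":0},{"dx":0,"dy":0,"dz":-0.1,"ax":0,"ay":0,"az":0},{"dx":0,"dy":0,"dz":-0.11,"ax":0,"ay":0,"az":0},{"dx":0,"dy":0,"dz":-0.11,"ax":0,"ay":0,"az":0}]' 0
python3 go.py .376 -.2935 .14 -45
```

```text
time: 13.05
tool_pos: [0.5333, 0.0214, 0.0539]
tool_rot: [-0.001, 0.924, -0.383, -0.0]
contact_force: [0.8, 0.3, 0.0]
gripper_width: 0.998
time: 13.68
tool_pos: [0.5334, 0.0213, 0.1639]
tool_rot: [-0.001, 0.924, -0.383, 0.0]
contact_force: [1.0, 0.6, -0.0]
gripper_width: 1.004
d [0.1118 0.3338 0.0234] a [-0.001  0.    -0.002] at [0.5334 0.0213 0.1639] t 13.68 w 1.004 F [ 1.   0.6 -0. ]
```

```bash
python3 -m handwheel '[{"dx":0.1118,"dy":0.3338,"dz":0.02,"ax":0,"ay":0,"az":0.626},{"dx":0.1118,"dy":0.3338,"dz":0.02,"ax":0,"ay":0,"az":0.626},{"dx":0.1118,"dy":0.3338,"dz":0.02,"ax":0,"ay":0,"az":0.626},{"dx":0.1118,"dy":0.3338,"dz":0.02,"ax":0,"ay":0,"az":0.626},{"dx":0.1118,"dy":0.3338,"dz":0.02,"ax":0,"ay":0,"az":0.626}]' 0
python3 go.py .376 -.2935 .12 -81
python3 - <<'E'
from h import *
I,H,P,f,r=cloud("top");cv2.imwrite("pics/t2.png",I)
m=top(P,(.533,.021),.04,.064,.09);q=P[m];print("tin",m.sum(),np.median(q[:,2]),cv2.minAreaRect((q[:,:2]*1000).astype(np.float32)))
m=top(P,(.533,.021),.06,.042,.06);q=P[m];print("kit",m.sum(),np.median(q[:,2]),cv2.minAreaRect((q[:,:2]*1000).astype(np.float32)))
E
```

```text
time: 14.3
tool_pos: [0.3915, -0.2583, 0.1431]
tool_rot: [-0.001, 0.761, -0.649, -0.002]
contact_force: [0.7, 0.2, -0.9]
gripper_width: 0.998
d [0.0324 0.0208 0.023 ] a [0.002 0.004 0.   ] at [ 0.3915 -0.2583  0.1431] t 14.3 w 0.998 F [ 0.7  0.2 -0.9]
tin 213 0.07622339342398554 ((533.652587890625, 21.21781349182129), (42.047115325927734, 43.24789810180664), 89.0780029296875)
kit 347 0.050087844302051154 ((532.5615844726562, 20.95763397216797), (54.471092224121094, 83.90838623046875), 9.293771743774414)
```

View pics/t2.png

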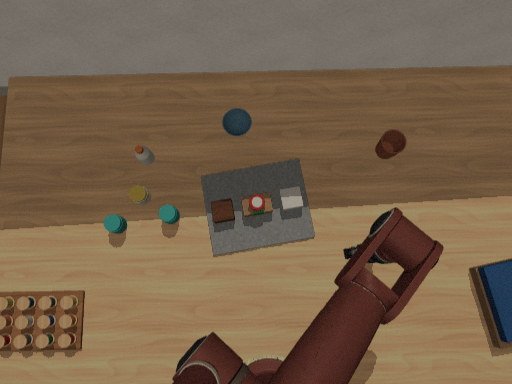

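The picture shows the tin centred on the kit at (257,203), and the measurement puts it within about 1 mm. Next I'll pick up the case.

```bash
python3 -m handwheel '[{"dx":0.0324,"dy":0.0208,"dz":0.023,"ax":0,"ay":0.004,"az":0},{"dx":0.0324,"dy":0.0208,"dz":0.023,"ax":0,"ay":0.004,"az":0},{"dx":0.0324,"dy":0.0208,"dz":0.023,"ax":0,"ay":0.004,"az":0},{"dx":0.0324,"dy":0.0208,"dz":0.023,"ax":0,"ay":0.004,"az":0}]' 0
python3 go.py .376 -.2935 .022 -81
```

```text
time: 14.85
tool_pos: [0.3788, -0.2921, 0.1227]
tool_rot: [0.001, 0.761, -0.649, 0.001]
contact_force: [0.1, 0.7, -0.0]
gripper_width: 1.002
d [0.0007 0.003  0.1007] a [-0.    -0.003  0.002] at [ 0.3788 -0.2921  0.1227] t 14.85 w 1.002 F [ 0.1  0.7 -0. ]
```

```bash
python3 -m handwheel '[{"dx":0.0007,"dy":0.003,"dz":0.03,"ax":0,"ay":-0.003,"az":0},{"dx":0.0007,"dy":0.003,"dz":0.065,"ax":0,"ay":-0.003,"az":0},{"dx":0.0007,"dy":0.003,"dz":0.09,"ax":0,"ay":-0.003,"az":0},{"dx":0.0007,"dy":0.003,"dz":0.1,"ax":0,"ay":-0.003,"az":0},{"dx":0.0007,"dy":0.003,"dz":0.1,"ax":0,"ay":-0.003,"az":0}]' 0
python3 go.py .376 -.2935 .022 -81
```

```text
time: 15.48
tool_pos: [0.3757, -0.2939, 0.0227]
tool_rot: [-0.0, 0.761, -0.649, -0.0]
contact_force: [-0.1, 0.9, 0.0]
gripper_width: 1.003
d [-0.0003 -0.0003  0.0007] a [-0.     0.001  0.002] at [ 0.3757 -0.2939  0.0227] t 15.47 w 1.003 F [-0.1  0.9  0. ]
```

```bash
python3 -m handwheel '[{"dx":0,"dy":0,"dz":0,"ax":0,"ay":0,"az":0},{"dx":0,"dy":0,"dz":0,"ax":0,"ay":0,"az":0},{"dx":0,"dy":0,"dz":0,"ax":0,"ay":0,"az":0},{"dx":0,"dy":0,"dz":0,"ax":0,"ay":0,"az":0},{"dx":0,"dy":0,"dz":0,"ax":0,"ay":0,"az":0}]' 255
python3 -m handwheel '[{"dx":0,"dy":0,"dz":0,"ax":0,"ay":0,"az":0},{"dx":0,"dy":0,"dz":0,"ax":0,"ay":0,"az":0}]' 255
python3 go.py .376 -.2935 .022 -81
python3 -m handwheel '[{"dx":0,"dy":0,"dz":-0.01,"ax":0,"ay":0,"az":0},{"dx":0,"dy":0,"dz":-0.05,"ax":0,"ay":0,"az":0},{"dx":0,"dy":0,"dz":-0.1,"ax":0,"ay":0,"az":0},{"dx":0,"dy":0,"dz":-0.15,"ax":0,"ay":0,"az":0},{"dx":0,"dy":0,"dz":-0.15,"ax":0,"ay":0,"az":0}]' 255
python3 go.py .594 .132 .17 -81
```

```text
time: 16.1
tool_pos: [0.376, -0.295, 0.0236]
tool_rot: [-0.0, 0.761, -0.649, 0.001]
contact_force: [-0.0, 1.4, 5.5]
gripper_width: 0.36
time: 16.35
tool_pos: [0.376, -0.295, 0.0236]
tool_rot: [-0.0, 0.761, -0.649, 0.001]
contact_force: [-0.2, 0.7, 5.6]
gripper_width: 0.359
d [-0.0015 -0.0002  0.0016] a [-0.001 -0.001  0.001] at [ 0.376  -0.295   0.0236] t 16.35 w 0.359 F [-0.2  0.7  5.6]
time: 16.98
tool_pos: [0.3774, -0.2964, 0.1782]
tool_rot: [0.0, 0.761, -0.649, 0.005]
contact_force: [1.1, 0.2, -1.6]
gripper_width: 0.363
d [-0.3891 -0.2813  0.0067] a [-0.006 -0.008  0.001] at [ 0.3774 -0.2964  0.1782] t 16.98 w 0.363 F [ 1.1  0.2 -1.6]
```

```bash
python3 -m handwheel '[{"dx":-0.03,"dy":-0.022,"dz":0,"ax":0,"ay":0,"az":0},{"dx":-0.07,"dy":-0.051,"dz":0,"ax":0,"ay":0,"az":0},{"dx":-0.115,"dy":-0.083,"dz":0,"ax":0,"ay":0,"az":0},{"dx":-0.16,"dy":-0.116,"dz":0,"ax":0,"ay":0,"az":0},{"dx":-0.2,"dy":-0.145,"dz":0,"ax":0,"ay":0,"az":0}]' 255
python3 -m handwheel '[{"dx":-0.045,"dy":-0.032,"dz":0,"ax":0,"ay":0,"az":0},{"dx":-0.09,"dy":-0.065,"dz":0,"ax":0,"ay":0,"az":0},{"dx":-0.13,"dy":-0.094,"dz":0,"ax":0,"ay":0,"az":0},{"dx":-0.16,"dy":-0.116,"dz":0,"ax":0,"ay":0,"az":0},{"dx":-0.175,"dy":-0.127,"dz":0,"ax":0,"ay":0,"az":0}]' 255
python3 -m handwheel '[{"dx":0,"dy":0,"dz":0,"ax":0,"ay":0,"az":0},{"dx":0,"dy":0,"dz":0,"ax":0,"ay":0,"az":0}]' 255
python3 go.py .594 .132 .05 -81
```

```text
time: 17.6
tool_pos: [0.4867, -0.072, 0.1711]
tool_rot: [0.0, 0.761, -0.649, -0.001]
contact_force: [0.7, -0.9, -1.0]
gripper_width: 0.361
time: 18.23
tool_pos: [0.5845, 0.1201, 0.171]
tool_rot: [0.001, 0.761, -0.649, -0.001]
contact_force: [-0.4, -1.5, -0.1]
gripper_width: 0.362
time: 18.48
tool_pos: [0.5845, 0.1176, 0.1723]
tool_rot: [0.0, 0.76, -0.65, -0.0]
contact_force: [-0.6, -0.3, -0.4]
gripper_width: 0.361
d [-0.0128 -0.0117  0.1223] a [ 0.001 -0.    -0.   ] at [0.5845 0.1176 0.1723] t 18.48 w 0.361 F [-0.6 -0.3 -0.4]
```

```bash
python3 -m handwheel '[{"dx":-0.0128,"dy":-0.0117,"dz":0.01,"ax":0,"ay":0,"az":0},{"dx":-0.0128,"dy":-0.0117,"dz":0.05,"ax":0,"ay":0,"az":0},{"dx":-0.0128,"dy":-0.0117,"dz":0.09,"ax":0,"ay":0,"az":0},{"dx":-0.0128,"dy":-0.0117,"dz":0.115,"ax":0,"ay":0,"az":0},{"dx":-0.0128,"dy":-0.0117,"dz":0.12,"ax":0,"ay":0,"az":0}]' 255
python3 -m handwheel '[{"dx":0,"dy":0,"dz":0,"ax":0,"ay":0,"az":0}]' 255
python3 go.py .594 .132 .034 -81
```

```text
time: 19.1
tool_pos: [0.5928, 0.1329, 0.0499]
tool_rot: [0.002, 0.76, -0.649, -0.002]
contact_force: [0.5, 0.1, -0.8]
gripper_width: 0.362
time: 19.23
tool_pos: [0.5951, 0.1331, 0.0531]
tool_rot: [-0.0, 0.761, -0.649, 0.0]
contact_force: [-0.6, 0.5, -0.0]
gripper_width: 0.36
d [0.001  0.0012 0.0191] a [-0.001  0.     0.   ] at [0.5951 0.1331 0.0531] t 19.23 w 0.36 F [-0.6  0.5 -0. ]
```

```bash
python3 -m handwheel '[{"dx":0.001,"dy":0.001,"dz":0.007,"ax":0,"ay":0,"az":0},{"dx":0.001,"dy":0.001,"dz":0.013,"ax":0,"ay":0,"az":0},{"dx":0.001,"dy":0.001,"dz":0.017,"ax":0,"ay":0,"az":0},{"dx":0.001,"dy":0.001,"dz":0.019,"ax":0,"ay":0,"az":0},{"dx":0.001,"dy":0.001,"dz":0.019,"ax":0,"ay":0,"az":0}]' 255
python3 go.py .594 .132 .0336 -81
```

```text
time: 19.85
tool_pos: [0.594, 0.1321, 0.0339]
tool_rot: [-0.0, 0.761, -0.649, 0.0]
contact_force: [-0.3, -0.7, -0.7]
gripper_width: 0.363
d [ 0.0001 -0.      0.0003] a [-0.     0.     0.001] at [0.594  0.1321 0.0339] t 19.85 w 0.363 F [-0.3 -0.7 -0.7]
```

```bash
python3 -m handwheel '[{"dx":0,"dy":0,"dz":0,"ax":0,"ay":0,"az":0},{"dx":0,"dy":0,"dz":0,"ax":0,"ay":0,"az":0},{"dx":0,"dy":0,"dz":0,"ax":0,"ay":0,"az":0},{"dx":0,"dy":0,"dz":0,"ax":0,"ay":0,"az":0},{"dx":0,"dy":0,"dz":0,"ax":0,"ay":0,"az":0}]' 0
python3 -m handwheel '[{"dx":0,"dy":0,"dz":-0.02,"ax":0,"ay":0,"az":0},{"dx":0,"dy":0,"dz":-0.06,"ax":0,"ay":0,"az":0},{"dx":0,"dy":0,"dz":-0.1,"ax":0,"ay":0,"az":0},{"dx":0,"dy":0,"dz":-0.13,"ax":0,"ay":0,"az":0},{"dx":0,"dy":0,"dz":-0.13,"ax":0,"ay":0,"az":0}]' 0
python3 go.py .5683 .3593 .14 -81
```

```text
time: 20.48
tool_pos: [0.5939, 0.1321, 0.0339]
tool_rot: [-0.0, 0.761, -0.649, 0.0]
contact_force: [-0.1, 0.6, -0.3]
gripper_width: 0.997
time: 21.1
tool_pos: [0.5963, 0.1323, 0.1692]
tool_rot: [-0.003, 0.761, -0.649, 0.003]
contact_force: [0.0, 0.7, 0.1]
gripper_width: 0.997
d [-0.2286 -0.0077  0.0292] a [-0.009 -0.     0.001] at [0.5963 0.1323 0.1692] t 21.1 w 0.997 F [0.  0.7 0.1]
```

```bash
python3 -m handwheel '[{"dx":-0.05,"dy":-0.002,"dz":0,"ax":0,"ay":0,"az":0},{"dx":-0.11,"dy":-0.004,"dz":0,"ax":0,"ay":0,"az":0},{"dx":-0.17,"dy":-0.006,"dz":0.01,"ax":0,"ay":0,"az":0},{"dx":-0.2286,"dy":-0.0077,"dz":0.02,"ax":0,"ay":0,"az":0},{"dx":-0.2286,"dy":-0.0077,"dz":0.025,"ax":0,"ay":0,"az":0}]' 0
python3 -m handwheel '[{"dx":0,"dy":0,"dz":0,"ax":0,"ay":0,"az":0},{"dx":0,"dy":0,"dz":0,"ax":0,"ay":0,"az":0}]' 0
python3 go.py .5683 .3593 .1 -81
python3 - <<'E'
from h import *
I,H,P,f,r=cloud("top")
m=top(P,(.594,.132),.03,.065,.09);q=P[m];print("case",m.sum(),np.median(q[:,2]),cv2.minAreaRect((q[:,:2]*1000).astype(np.float32)))
cv2.imwrite("pics/t3.png",I);cv2.imwrite("pics/s3.png",cloud("scene")[0])
E
```

```text
time: 21.72
tool_pos: [0.5633, 0.3622, 0.1368]
tool_rot: [0.001, 0.762, -0.647, -0.001]
contact_force: [0.3, -0.2, -0.2]
gripper_width: 0.999
time: 21.98
tool_pos: [0.5658, 0.3577, 0.1388]
tool_rot: [0.0, 0.76, -0.65, 0.0]
contact_force: [0.4, 0.5, 0.2]
gripper_width: 0.998
d [-0.0012 -0.0027  0.0388] a [ 0.    -0.    -0.001] at [0.5658 0.3577 0.1388] t 21.98 w 0.998 F [0.4 0.5 0.2]
case 108 0.08019410053393827 ((593.5704345703125, 130.76722717285156), (30.27495765686035, 28.22936248779297), 1.1305805444717407)
```

View pics/s3.png

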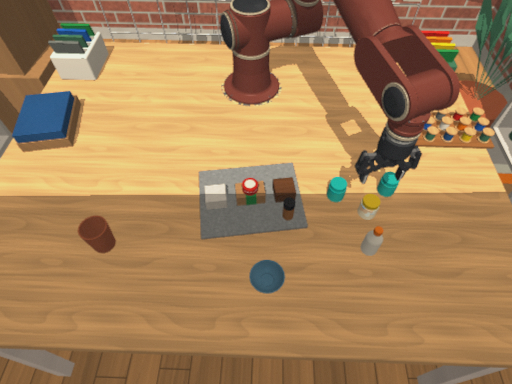

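The case stands behind the dark riser at scene pixel (288,208), which works out to x=+77 mm and y=−1 mm in the riser's frame. Lowering over the jar.

```bash
python3 -m handwheel '[{"dx":-0.0012,"dy":-0.0027,"dz":0.01,"ax":0,"ay":0,"az":0},{"dx":-0.0012,"dy":-0.0027,"dz":0.03,"ax":0,"ay":0,"az":0},{"dx":-0.0012,"dy":-0.0027,"dz":0.05,"ax":0,"ay":0,"az":0},{"dx":-0.0012,"dy":-0.0027,"dz":0.055,"ax":0,"ay":0,"az":0},{"dx":-0.0012,"dy":-0.0027,"dz":0.055,"ax":0,"ay":0,"az":0}]' 0
python3 go.py .5683 .3593 .012 -81
```

```text
time: 22.7
tool_pos: [0.5675, 0.3604, 0.0828]
tool_rot: [0.001, 0.761, -0.649, -0.0]
contact_force: [-0.1, 0.9, 0.2]
gripper_width: 1.002
d [ 0.0012 -0.0007  0.0708] a [ 0.001 -0.     0.001] at [0.5675 0.3604 0.0828] t 22.7 w 1.002 F [-0.1  0.9  0.2]
```

```bash
python3 -m handwheel '[{"dx":0.001,"dy":-0.0005,"dz":0.02,"ax":0,"ay":0,"az":0},{"dx":0.001,"dy":-0.0005,"dz":0.045,"ax":0,"ay":0,"az":0},{"dx":0.001,"dy":-0.0005,"dz":0.065,"ax":0,"ay":0,"az":0},{"dx":0.001,"dy":-0.0005,"dz":0.07,"ax":0,"ay":0,"az":0},{"dx":0.001,"dy":-0.0005,"dz":0.07,"ax":0,"ay":0,"az":0}]' 0
python3 go.py .5683 .3593 .012 -81
python3 -m handwheel '[{"dx":0,"dy":0,"dz":0,"ax":0,"ay":0,"az":0},{"dx":0,"dy":0,"dz":0,"ax":0,"ay":0,"az":0},{"dx":0,"dy":0,"dz":0,"ax":0,"ay":0,"az":0},{"dx":0,"dy":0,"dz":0,"ax":0,"ay":0,"az":0},{"dx":0,"dy":0,"dz":0,"ax":0,"ay":0,"az":0}]' 255
python3 go.py .5683 .3593 .012 -81
```

```text
time: 23.32
tool_pos: [0.5687, 0.3597, 0.0137]
tool_rot: [-0.0, 0.761, -0.649, -0.0]
contact_force: [-0.0, 0.0, 1.0]
gripper_width: 0.994
d [0.0004 0.0005 0.0017] a [-0.     0.     0.001] at [0.5687 0.3597 0.0137] t 23.32 w 0.994 F [-0.  0.  1.]
time: 23.95
tool_pos: [0.5698, 0.3603, 0.0155]
tool_rot: [-0.001, 0.761, -0.649, 0.001]
contact_force: [-0.2, -0.7, 6.4]
gripper_width: 0.591
d [0.0008 0.0016 0.0035] a [-0.003  0.001  0.001] at [0.5698 0.3603 0.0155] t 23.95 w 0.591 F [-0.2 -0.7  6.4]
```

```bash
python3 -m handwheel '[{"dx":0,"dy":0,"dz":-0.01,"ax":0,"ay":0,"az":0},{"dx":0,"dy":0,"dz":-0.04,"ax":0,"ay":0,"az":0},{"dx":0,"dy":0,"dz":-0.09,"ax":0,"ay":0,"az":0},{"dx":0,"dy":0,"dz":-0.14,"ax":0,"ay":0,"az":0},{"dx":0,"dy":0,"dz":-0.15,"ax":0,"ay":0,"az":0}]' 255
python3 -m handwheel '[{"dx":0,"dy":0,"dz":0,"ax":0,"ay":0,"az":0},{"dx":0,"dy":0,"dz":0,"ax":0,"ay":0,"az":0}]' 255
python3 go.py .549 -.0775 .165 -81
```

```text
time: 24.58
tool_pos: [0.5706, 0.3606, 0.1691]
tool_rot: [-0.004, 0.761, -0.649, 0.002]
contact_force: [-0.2, 0.3, -0.9]
gripper_width: 0.593
time: 24.82
tool_pos: [0.5672, 0.3589, 0.1608]
tool_rot: [0.002, 0.761, -0.649, -0.001]
contact_force: [-0.4, 0.7, -1.4]
gripper_width: 0.589
d [ 0.4281  0.0865 -0.0033] a [ 0.004 -0.001  0.001] at [0.5672 0.3589 0.1608] t 24.82 w 0.589 F [-0.4  0.7 -1.4]
```

```bash
python3 -m handwheel '[{"dx":0.03,"dy":0.006,"dz":0,"ax":0,"ay":0,"az":0},{"dx":0.07,"dy":0.014,"dz":0,"ax":0,"ay":0,"az":0},{"dx":0.12,"dy":0.024,"dz":0,"ax":0,"ay":0,"az":0},{"dx":0.17,"dy":0.034,"dz":0,"ax":0,"ay":0,"az":0},{"dx":0.22,"dy":0.044,"dz":0,"ax":0,"ay":0,"az":0}]' 255
python3 -m handwheel '[{"dx":0.05,"dy":0.01,"dz":0,"ax":0,"ay":0,"az":0},{"dx":0.1,"dy":0.02,"dz":0,"ax":0,"ay":0,"az":0},{"dx":0.15,"dy":0.03,"dz":0,"ax":0,"ay":0,"az":0},{"dx":0.185,"dy":0.038,"dz":0,"ax":0,"ay":0,"az":0},{"dx":0.205,"dy":0.042,"dz":0,"ax":0,"ay":0,"az":0}]' 255
python3 -m handwheel '[{"dx":0,"dy":0,"dz":0,"ax":0,"ay":0,"az":0},{"dx":0,"dy":0,"dz":0,"ax":0,"ay":0,"az":0},{"dx":0,"dy":0,"dz":0,"ax":0,"ay":0,"az":0}]' 255
python3 go.py .549 -.0775 .085 -81
python3 - <<'E'
from h import *
I,H,P,f,r=cloud("scene");cv2.imwrite("pics/s4.png",cv2.resize(I[100:250,150:350],(800,600)))
E
```

```text
time: 25.45
tool_pos: [0.5581, 0.1338, 0.1611]
tool_rot: [0.001, 0.761, -0.649, -0.001]
contact_force: [0.9, 0.1, -0.4]
gripper_width: 0.589
time: 26.08
tool_pos: [0.5491, -0.0748, 0.1615]
tool_rot: [0.001, 0.76, -0.65, -0.002]
contact_force: [0.2, 0.4, -1.0]
gripper_width: 0.596
time: 26.45
tool_pos: [0.5505, -0.0724, 0.1636]
tool_rot: [-0.0, 0.761, -0.649, -0.0]
contact_force: [0.1, 0.3, -2.0]
gripper_width: 0.596
d [0.0049 0.0023 0.0786] a [-0.     0.001  0.002] at [ 0.5505 -0.0724  0.1636] t 26.45 w 0.596 F [ 0.1  0.3 -2. ]
```

View pics/s4.png

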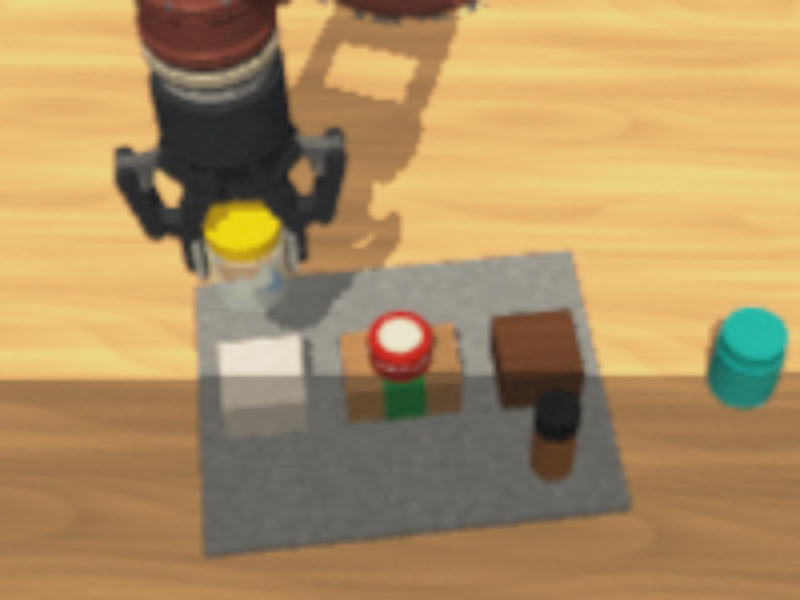

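The jar is held and looks upright near (245,250) in the crop, with the other pieces in place. Lowering it.

```bash
python3 -m handwheel '[{"dx":0.0049,"dy":0.0023,"dz":0.01,"ax":0,"ay":0,"az":0},{"dx":0.0049,"dy":0.0023,"dz":0.035,"ax":0,"ay":0,"az":0},{"dx":0.0049,"dy":0.0023,"dz":0.06,"ax":0,"ay":0,"az":0},{"dx":0.0049,"dy":0.0023,"dz":0.075,"ax":0,"ay":0,"az":0},{"dx":0.0049,"dy":0.0023,"dz":0.078,"ax":0,"ay":0,"az":0}]' 255
python3 -m handwheel '[{"dx":0,"dy":0,"dz":0,"ax":0,"ay":0,"az":0},{"dx":0,"dy":0,"dz":0,"ax":0,"ay":0,"az":0}]' 255
python3 go.py .549 -.0775 .0655 -81
python3 - <<'E'
from h import *
I,H,P,f,r=cloud("scene");cv2.imwrite("pics/s5.png",cv2.resize(I[130:230,180:320],(800,571)))
m=(H[...,0]>20)&(H[...,0]<33)&(H[...,1]>200)&top(P,(.549,-.0775),.05,.08,.2)
q=P[m];q=q[q[:,2]>np.median(q[:,2])-.004];A=np.c_[q[:,:2],np.ones(len(q))];print("lid",len(q),q.mean(0),np.linalg.lstsq(A,q[:,2],rcond=None)[0][:2])
E
```

```text
time: 27.12
tool_pos: [0.5481, -0.0785, 0.0842]
tool_rot: [0.0, 0.761, -0.649, -0.001]
contact_force: [0.8, 0.0, -0.1]
gripper_width: 0.592
time: 27.38
tool_pos: [0.5499, -0.079, 0.0871]
tool_rot: [-0.001, 0.761, -0.649, 0.001]
contact_force: [0.1, -0.3, -1.1]
gripper_width: 0.591
d [-0.0016  0.0007  0.0216] a [-0.002 -0.001  0.001] at [ 0.5499 -0.079   0.0871] t 27.38 w 0.591 F [ 0.1 -0.3 -1.1]
lid 155 [ 0.55728004 -0.07847486  0.13245512] [0.01246039 0.02105862]
```

View pics/s5.png

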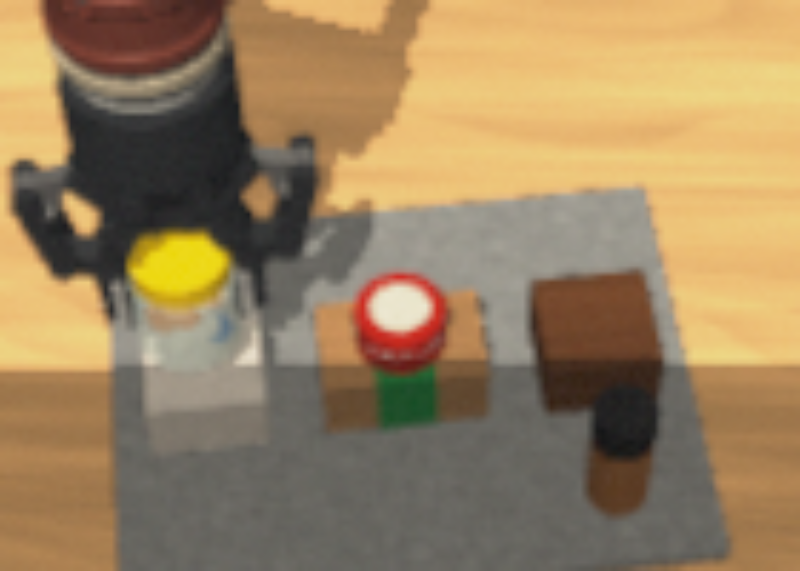

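The jar hangs above the white riser at (180,330) in the crop. The lid is level to within 0.025 rad, and its height agrees with a remaining drop of about 21.5 mm.

```bash
python3 -m handwheel '[{"dx":-0.001,"dy":0.0005,"dz":0.008,"ax":0,"ay":0,"az":0},{"dx":-0.001,"dy":0.0005,"dz":0.015,"ax":0,"ay":0,"az":0},{"dx":-0.001,"dy":0.0005,"dz":0.019,"ax":0,"ay":0,"az":0},{"dx":-0.001,"dy":0.0005,"dz":0.02,"ax":0,"ay":0,"az":0},{"dx":-0.001,"dy":0.0005,"dz":0.02,"ax":0,"ay":0,"az":0}]' 255
python3 -m handwheel '[{"dx":0,"dy":0,"dz":0,"ax":0,"ay":0,"az":0}]' 255
python3 go.py .549 -.0775 .0655 -81
```

```text
time: 28.05
tool_pos: [0.5484, -0.0778, 0.0657]
tool_rot: [-0.0, 0.761, -0.649, 0.0]
contact_force: [0.7, 0.3, -1.4]
gripper_width: 0.595
time: 28.18
tool_pos: [0.5485, -0.0778, 0.0658]
tool_rot: [-0.0, 0.761, -0.649, 0.0]
contact_force: [-0.5, -1.0, -1.7]
gripper_width: 0.596
d [-0.0003 -0.0006  0.0003] a [-0.001  0.     0.001] at [ 0.5485 -0.0778  0.0658] t 28.18 w 0.596 F [-0.5 -1.  -1.7]
```

```bash
python3 -m handwheel '[{"dx":0,"dy":0,"dz":0.0007,"ax":0,"ay":0,"az":0},{"dx":0,"dy":0,"dz":0.0012,"ax":0,"ay":0,"az":0},{"dx":0,"dy":0,"dz":0.0012,"ax":0,"ay":0,"az":0}]' 255
```

```text
time: 28.55
tool_pos: [0.5485, -0.0779, 0.0655]
tool_rot: [-0.0, 0.761, -0.649, 0.0]
contact_force: [-3.1, 0.5, 4.9]
gripper_width: 0.591
```

Contact: about +5 N. Releasing and retreating upward.

```bash
python3 -m handwheel '[{"dx":0,"dy":0,"dz":0,"ax":0,"ay":0,"az":0},{"dx":0,"dy":0,"dz":0,"ax":0,"ay":0,"az":0},{"dx":0,"dy":0,"dz":0,"ax":0,"ay":0,"az":0},{"dx":0,"dy":0,"dz":0,"ax":0,"ay":0,"az":0},{"dx":0,"dy":0,"dz":0,"ax":0,"ay":0,"az":0}]' 0
python3 -m handwheel '[{"dx":0,"dy":0,"dz":-0.02,"ax":0,"ay":0,"az":0},{"dx":0,"dy":0,"dz":-0.06,"ax":0,"ay":0,"az":0},{"dx":0,"dy":0,"dz":-0.1,"ax":0,"ay":0,"az":0},{"dx":0,"dy":0,"dz":-0.14,"ax":0,"ay":0,"az":0},{"dx":0,"dy":0,"dz":-0.16,"ax":0,"ay":0,"az":0}]' 0
python3 go.py .45 -.30 .25 -81
```

```text
time: 29.18
tool_pos: [0.5484, -0.0778, 0.0645]
tool_rot: [-0.0, 0.761, -0.649, 0.0]
contact_force: [0.1, 0.1, 0.7]
gripper_width: 1.005
time: 29.8
tool_pos: [0.5496, -0.0782, 0.2291]
tool_rot: [-0.001, 0.761, -0.649, 0.003]
contact_force: [-0.4, 0.3, -0.5]
gripper_width: 0.997
d [ 0.2034  0.1332 -0.0212] a [-0.006 -0.002  0.001] at [ 0.5496 -0.0782  0.2291] t 29.8 w 0.997 F [-0.4  0.3 -0.5]
```

```bash
python3 -m handwheel '[{"dx":0.05,"dy":0.033,"dz":-0.01,"ax":0,"ay":0,"az":0},{"dx":0.1,"dy":0.066,"dz":-0.02,"ax":0,"ay":0,"az":0},{"dx":0.15,"dy":0.1,"dz":-0.02,"ax":0,"ay":0,"az":0},{"dx":0.2,"dy":0.133,"dz":-0.02,"ax":0,"ay":0,"az":0},{"dx":0.2,"dy":0.133,"dz":-0.02,"ax":0,"ay":0,"az":0}]' 0
python3 -m handwheel '[{"dx":0,"dy":0,"dz":0,"ax":0,"ay":0,"az":0},{"dx":0,"dy":0,"dz":0,"ax":0,"ay":0,"az":0},{"dx":0,"dy":0,"dz":0,"ax":0,"ay":0,"az":0},{"dx":0,"dy":0,"dz":0,"ax":0,"ay":0,"az":0}]' 0
python3 - <<'E'
from h import *
I,H,P,f,r=cloud("top");cv2.imwrite("pics/t6.png",I)
S=cloud("scene")[0];cv2.imwrite("pics/s6.png",S)
for n,c,rad,lo,hi in [("kit",(.533,.021),.06,.042,.06),("tin",(.533,.021),.04,.066,.09),("jar",(.549,-.0775),.035,.104,.13),("case",(.594,.132),.03,.07,.09),("pot",(.697,-.369),.06,.05,.1),("glue",(.682,.346),.05,.03,.12),("dish",(.787,.076),.07,.01,.04)]:
    q=P[top(P,c,rad,lo,hi)]
    if len(q)<9: print(n,len(q));continue
    a=cv2.minAreaRect((q[:,:2]*1000).astype(np.float32));A=np.c_[q[:,:2],np.ones(len(q))]
    print(n,len(q),np.round(np.median(q[:,2]),4),np.round(a[0],1),np.round(a[1],1),round(a[2],1),"slope",np.round(np.linalg.lstsq(A,q[:,2],rcond=None)[0][:2],3))
E
```

```text
time: 30.42
tool_pos: [0.4465, -0.2991, 0.2443]
tool_rot: [0.0, 0.759, -0.651, -0.0]
contact_force: [-0.7, 0.1, -0.2]
gripper_width: 0.998
time: 30.92
tool_pos: [0.4488, -0.2955, 0.2445]
tool_rot: [-0.0, 0.761, -0.649, 0.0]
contact_force: [-0.5, -0.3, 0.2]
gripper_width: 1.0
kit 342 0.0502 [532.9  21.2] [55.8 83.8] 9.8 slope [0.014 0.   ]
tin 212 0.0766 [533.1  21.2] [41.9 44.4] 89.4 slope [0.034 0.008]
jar 246 0.1125 [547.1 -78.5] [46.  46.2] 60.9 slope [ 0.01 -0.  ]
case 105 0.081 [593.5 130.8] [30.3 28.5] 1.5 slope [0.066 0.027]
pot 362 0.078 [ 696.  -369.3] [69.1 71.1] 43.6 slope [-0.028  0.021]
glue 242 0.072 [682.3 345.8] [34.2 43.4] 32.2 slope [1.126 1.019]
dish 485 0.021 [786.7  76.2] [88.1 87. ] 33.1 slope [-0.01   0.005]
```

View pics/t6.png

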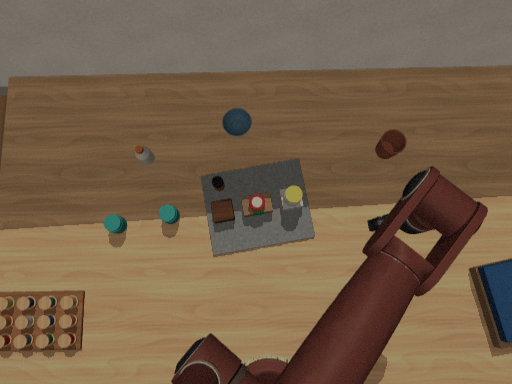

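View pics/s6.png

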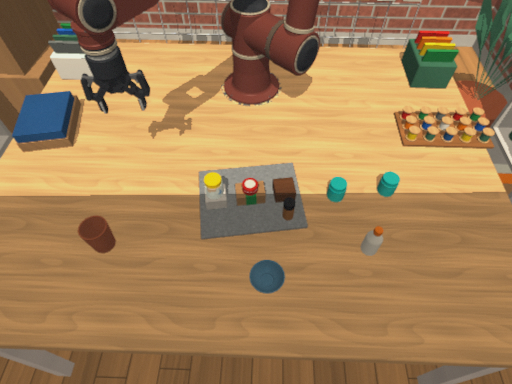

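Both views show everything in place: jar at top-view (293,194), tin and kit at (257,203), case at (218,182). The bystanders haven't moved and the gripper is clear, so I'm handing the job in.

```bash
python3 -c "
from plant import manip
print(manip.job_done())"
```

```text
the job is handed in; nothing more can be done
None
```

I laid out the whole display in about 31 s of the 106 s allowed and handed the job in; no verdict was reported. The pieces went down in the order kit, tin, case, jar.

My last camera check, with the arm clear of everything, showed:

| Piece | Where it ended up | Allowed |
|---|---|---|
| Kit box | under 1 mm from midway between the risers, long side within about 0.01 rad of their row | 15 mm, 0.2 rad |
| Pin tin | under 1 mm off the kit's centre | 13 mm |
| Button jar | about 2 mm off the white riser's centre, lid top at 112 mm as expected | 13 mm |
| Needle case | 77 mm behind the dark riser's centre, 1 mm sideways | 46–112 mm, 15 mm sideways |

The pen pot, glue bottle and blue dish measured within about 1 mm of where they started.

**One weaker reading:** the plane fits on the small tops of the case and tin gave tilts of about 0.07 and 0.03 rad. I put that down to noise from edge pixels, since their heights are right and both look upright in the pictures. Both are still under the 0.1 rad limit.

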